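# Free a stuck plate-reader tray with the release pin

## Robot

A 7-joint arm with a two-finger parallel gripper is mounted at the origin on the work surface. World frame = base frame: x ahead of the robot, y to its left, z up, the work surface at z = 0. Lengths are in m, angles in rad, forces in N, time in s.
With the tool pointing down it reaches from about 0.35 to 0.9 m from the base axis. Payload 8.1 kg.
Tool frame: the origin (TCP) lies at the centre of the arm's flange, where the gripper is bolted on; the fingertips stand 178 mm ahead of it and the grasp point (between the pads) lies 159 mm ahead of it; x points along the fingers, z is the direction in which the jaws open and shut, and the axes are right-handed (so a half turn about x gives the same grasp; the last joint's range is limited). The gripper opens to 92 mm and grips with 3 to 60 N. Pads are 19 mm wide; open, the fingers measure 130 mm over their backs; the gripper's body (75 mm by 190 mm) begins 47 mm behind the grasp point.
Start: joints at [1.23, 0.434, 0.025, 1.573, -0.012, 1.134, -0.075], TCP at [0.147, -0.607, 0.405] pointing down, gripper open.
Joint ranges: [-2.62, 2.62], [-0.44, 2.09], [-1.27, 1.32], [0.08, 2.57], [-1.32, 4.46], [0.12, 2], [-2.74, 2.74]. Speed limits (rad/s): [2.22, 2.22, 3.01, 3.01, 3.14, 3.14, 3.14].

## Interface

Orientations are given as a rotation vector (axis times angle).
In Python, from cell import arm, get_image, search_frame, pinpoint gives the robot as it stands.
- The arm moves only by the tool arm_command, never from a script. Its argument "motion" is a list of rows, each a list of 7 numbers: the finger opening in mm, from 0 to 91.8, then the shift along the tool's x, y, z in mm, then the turn, a rotation vector about the tool's x, y, z in degrees. In form: [[fingers, x, y, z, ax, ay, az], ...]. A call has 1 to 5 rows; each row shifts and turns the commanded pose from where the row before left it, along the tool's axes as they then stand; what a row does not reach is not made up. A row lasts 1/8 s, in which the tool goes at most 62.5 mm and 10.7 degrees, less where a joint would pass 70% of its speed; a pose out of reach is approached as far as the arm can. A call with a gripper value outside its range is refused whole. The fingers move at their own pace and stop on an object; "newtons" is the grip in N (left out, the last holds). Time passes only in rows, so rows that do not move let the fingers close. It gives the time, the measured TCP pose, the force and the opening at its end, in the units of the state.
- arm.observe(): the state, without advancing time (a new reading comes with each control period).
- get_image(name): name is "scene" or "side" or "wrist"; returns a dict with "frame" (420x560x3 uint8, red, green, blue), "range_z" (420x560 float32, m along the optical axis (not along the pixel's ray), 0 where there is no reading), "K" (3x3 intrinsics, pixels), "origin" and "rotation" of the camera in the world; the wrist camera has in their place "tool_from_camera" (4x4, takes a point from camera to tool coordinates, whose origin is the TCP and whose axes are the tool frame's). Camera axes: x right, y down, z forward; pixel columns grow to the right and rows downward; lengths in m; the calibration is good to about 2 mm. A picture is of the moment at which its call begins: read the wrist's pose just before it.
- arm.sign_off(): hands the job in, once; it reports no verdict.
Trained networks look in the newest picture that a camera, given by its name, has taken for a name from the list of things; names that differ only in an ending like _2 or _b are one class to them, and where a whole thing is asked for, a point or a joint stands for the part that bears it (a point fixed in the world has none). Each returns a list of dicts, best first, with "p" (0 to 1); they miss things now and then, are a little off and sometimes report something else, mostly with a low value. They report only what shows in the picture. A call takes as long as a camera call. They do not tell look-alikes from the thing itself.
- search_frame(camera, target): "point" ([x, y, z] in m, in world coordinates, good to about 4 mm: the middle of the surface that is visible of it).
- pinpoint(camera, target): "point" ([x, y, z] in m, in world coordinates, good to about 4 mm: a listed point, or the origin of a listed thing).
The state is a dict: "clock": time; "joints": joint angles; "dq": joint speeds; "joint_efforts": joint torques, N m; "position": TCP position; "ee_rot": TCP orientation; "force": force on the tool from outside, world axes, zero at the start; "ft_torque": the same for the moment, N m; "width": opening from 0.0 (shut) to 1.0 (fully open).
Only numpy, scipy, OpenCV 4.12 (cv2) and the standard library are available. Lean on these libraries where they do the work, as an engineer would, in place of code of your own. Each camera call takes 0.05 s, during which the arm holds its last target. There are 200 camera calls.

## Task

The plate reader's tray is locked shut. Take the release pin out of its stand, push it straight down through the small round hole in the top of the reader until the catch hidden below gives way and the tray slides fully out, then put the pin back in its stand, upright and all the way down, and leave the tray out. Do not disturb the bottle, the tip box or the tube rack.

Things in the scene. Friction and masses are not known exactly. Their poses are not given: they have to be found in the camera images.
- reader: White benchtop microplate reader, 200 (x) x 160 (y) x 110 (z) mm, fixed to the bench. Origin at the centre of its underside on the bench; its front with dark display and tray door faces its own -x, z up. The top is flat, 6 mm thick.
- reader_hole (a point): Centre of the mouth of the round access hole, 14 mm in diameter, in the top of the reader, with a thin dark steel rim, 40 mm behind (+x) and 55 mm left (+y) of the middle of the top. 25 mm below this point lies a flat 26 x 26 mm dark pad, the head of the spring catch, centred under the hole. No other round hole in the top.
- latch (a joint): Catch under the hole, in m: 0 at rest, grows as the pad is pushed straight down. It springs back by itself: about 3 to 4 N to start, 6 to 7 N at its hard stop at 0.012. The tray is let go after about 0.006 to 0.008.
- tray (a joint): Tray of the reader, in m: 0 shut (front flush), 0.09 fully out, moving along the reader's -x. Once let go, a damped spring slides it out by itself in 1 to 2 s and keeps it out. It carries a multiwell plate.
- tray_front (a point): Middle of the tray's white front panel (107 mm wide, 34 mm high), in the plane of the reader's front while shut, 33 mm above the bench.
- pin: Loose release pin, 80 g more or less, 130 mm long, standing tip down in the stand. Origin at the tip, z along the pin to the handle. Steel rod 6 mm in diameter from 0 to 70 mm; aluminium collar 24 mm in diameter from 70 to 76 mm; round aluminium handle with dark grooves, 16 mm in diameter, from 76 to 130 mm.
- pin_tip (a point): The point of the pin's rod (the pin's origin).
- pin_grip (a point): On the axis of the pin's handle, 106 mm above its tip: a good place to grip, from above.
- stand: Grey block 60 x 60 x 80 mm on a thin black foot 85 mm square, fixed to the bench; holds the pin. Origin at the centre of its underside, z up.
- stand_hole (a point): Centre of the mouth of the stand's one hole, in the middle of its top, 80 mm above the bench; round, 14 mm in diameter, 74 mm deep. With the pin home its collar rests on the block's top and its tip is 70 mm below this point.
- bottle: Bystander: brown glass bottle with black cap, 64 mm in diameter, 130 mm high. Origin at the centre of its underside.
- tip_box: Bystander: pipette tip box with blue base and white lid, 87 x 127 x 80 mm. Origin at the centre of its underside.
- tube_rack: Bystander: orange tube rack with five capped tubes, 104 x 224 mm, 102 mm high over the caps. Origin at the centre of its underside.
Mind the look-alikes: they are no part of the job. Of the things like the pin, leave any that is yellow; of the rest the larger one is meant. Leave any green or yellow look-alike of the stand alone.

How it is judged:
On the way, in this order (a step that is already met when the one before it is completed fails the run):
1. the pin's tip, through the hole, presses the hidden catch (horizontal distance between pin_tip and reader_hole below 0.012 m and z of pin_tip in the frame of reader_hole below -0.022 m and value of joint latch above 0.003 m), for 0.04 s.
2. the tray has slid fully out (value of joint tray above 0.08 m), for 0.2 s.
At the end, for the whole second after the job is handed in: The tray is at least 80 of its 90 mm out; the pin stands at rest in the stand's hole, upright within 7 degrees, its tip at least 66 mm below the hole's mouth (value of joint tray above 0.08 m and horizontal distance between pin_tip and stand_hole below 0.008 m and z of pin_tip in the frame of stand_hole below -0.066 m and angle between pin's own z axis and vertical below 0.12 rad and linear speed of pin below 0.02 m/s); the robot touches nothing.
It fails at once if the bottle is shoved more than 30 mm or tipped (distance of bottle from where it was at the start of the episode above 0.03 m or angle between bottle's own z axis and vertical above 0.4 rad).
It fails at once if the tip box is shoved more than 30 mm or tipped (distance of tip_box from where it was at the start of the episode above 0.03 m or angle between tip_box's own z axis and vertical above 0.4 rad).
It fails at once if the tube rack is shoved more than 30 mm or tipped (distance of tube_rack from where it was at the start of the episode above 0.03 m or angle between tube_rack's own z axis and vertical above 0.4 rad).
It also fails if it takes over 54 s, if anything falls off the work surface, if the arm or the gripper's body presses on something with over 40 N, if the wrist force passes 120 N, or if a joint passes its speed limit or range.

## Working session

There is one attempt and no reset: what is moved stays moved. The work goes in short steps, Python scripts to look and compute and a tool call to move; the robot and the scene stay as the last step left them, time stands still between calls to the robot, and variables do not carry over. Pictures are saved under pics/ and viewed, about 8 in all and at most 12, crops included, and the job is handed in when it is done.

Besides the shell and the picture viewer there is one more tool, called after "Request:" by a JSON object that holds its "op" and its "data". arm_command: Moves the arm, as the interface text tells. Its arguments: {"type":"object","properties":{"motion":{"type":"array"},"newtons":{"type":"number"}},"required":["motion"]}

```bash
mkdir -p pics; ls; python3 - <<'E'
from cell import arm,get_image,search_frame,pinpoint
import cv2,numpy as np
s=arm.observe();print(s)
for c in ("scene","side"):
    im=get_image(c);cv2.imwrite(f"pics/{c}0.png",im["frame"][:,:,::-1]);np.savez(f"{c}0.npz",**im)
    for t in ("reader_hole","reader","tray_front","pin","pin_tip","pin_grip","stand","stand_hole","bottle","tip_box","tube_rack"):
        print(c,t,[(np.round(d["point"],3).tolist(),round(d["p"],2)) for d in pinpoint(c,t)][:4])
E
```

```text
pics
{'clock': 0.0, 'joints': array([ 1.23038565,  0.43521242,  0.02495325,  1.57410731, -0.01159478,
        1.13397531, -0.07515563]), 'dq': array([-0.00295585, -0.00046453,  0.00091062,  0.00011729, -0.0002859 ,
        0.00043911,  0.00018628]), 'joint_efforts': array([ 1.45948001e-03, -6.67827272e+01,  9.85720418e-01, -3.14458466e+01,
       -6.04983210e-02,  4.29728057e-02,  9.63029242e-05]), 'position': array([ 0.14715715, -0.60718806,  0.40394713]), 'ee_rot': array([ 1.03323324,  1.31365163, -1.03181247]), 'force': array([0.71025105, 0.38299204, 0.24483618]), 'ft_torque': array([ 0.03521759, -0.01362473, -0.01912996]), 'width': 1.0011288014223785}
scene reader_hole [([0.585, 0.211, 0.109], 0.92)]
scene reader [([0.54, 0.156, 0.002], 0.68), ([0.562, -0.411, -0.001], 0.34)]
scene tray_front []
scene pin [([0.556, -0.174, 0.009], 0.5), ([0.458, -0.165, -0.002], 0.45), ([0.657, -0.19, -0.002], 0.42)]
scene pin_tip [([0.458, -0.163, 0.002], 0.62), ([0.656, -0.191, 0.003], 0.51), ([0.502, 0.405, -0.0], 0.48)]
scene pin_grip [([0.46, -0.164, 0.099], 0.49), ([0.656, -0.187, 0.082], 0
[... 425 characters left out ...]
, 0.108], 0.63)]
side reader [([0.543, 0.162, 0.001], 0.67), ([0.557, -0.415, -0.003], 0.53)]
side tray_front []
side pin [([0.656, -0.19, -0.001], 0.55), ([0.458, -0.166, -0.001], 0.55)]
side pin_tip [([0.454, -0.164, -0.001], 0.71), ([0.653, -0.189, 0.003], 0.67)]
side pin_grip [([0.559, -0.172, 0.114], 0.69), ([0.458, -0.166, 0.106], 0.59), ([0.656, -0.192, 0.078], 0.51)]
side stand [([0.347, -0.159, 0.006], 0.7), ([0.552, -0.173, -0.0], 0.59), ([0.523, -0.014, -0.001], 0.59)]
side stand_hole [([0.514, -0.018, 0.083], 0.68), ([0.351, -0.159, 0.079], 0.63)]
side bottle [([0.501, 0.4, 0.001], 0.67)]
side tip_box [([0.553, -0.413, -0.0], 0.71)]
side tube_rack [([0.771, -0.036, 0.001], 0.65)]
```

View pics/scene0.png

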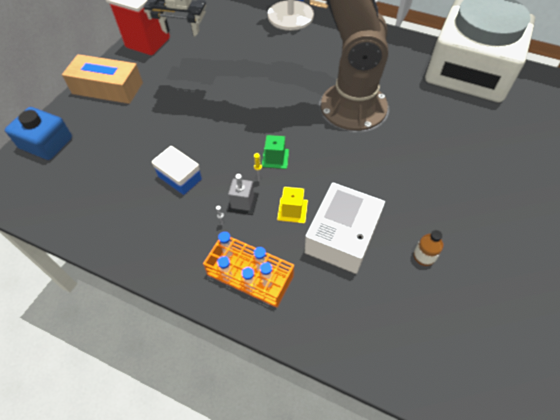

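View pics/side0.png

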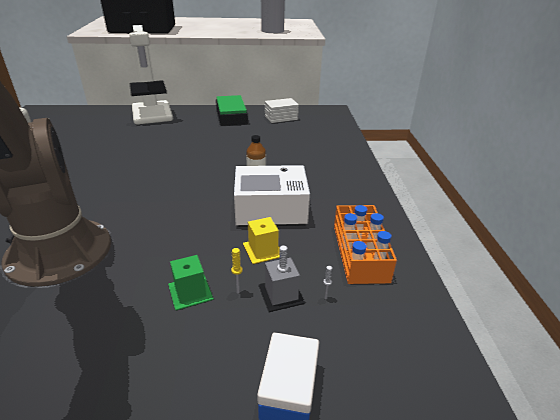

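The scene view shows the grey stand (241,195) holding the big grey pin (239,180). The yellow pin is at (257,160), the small pin at (219,212), the reader hole at about (360,237), and the green and yellow stands are decoys. The side view agrees: pin at (283,255), reader hole at (284,170).

```bash
cat > h.py <<'E'
from cell import arm,get_image,search_frame,pinpoint
import cv2,numpy as np
from scipy.spatial.transform import Rotation as Ro
def R(s): return Ro.from_rotvec(s["ee_rot"])
def cam(im,s=None):
    if "tool_from_camera" in im:
        T=np.array(im["tool_from_camera"]);r=R(s).as_matrix()
        return s["position"]+r@T[:3,3], r@T[:3,:3]
    return np.array(im["origin"]),np.array(im["rotation"])
def cloud(im,s=None):
    o,r=cam(im,s);K=im["K"];v,u=np.indices(im["range_z"].shape);z=im["range_z"]
    p=np.stack([(u-K[0,2])/K[0,0]*z,(v-K[1,2])/K[1,1]*z,z],-1)
    p=p@r.T+o;p[z==0]=np.nan;return p
def proj(im,P,s=None):
    o,r=cam(im,s);q=(np.atleast_2d(P)-o)@r;return q[:,:2]/q[:,2:]*[im["K"][0,0],im["K"][1,1]]+im["K"][:2,2]
def onplane(im,uv,z,s=None):
    o,r=cam(im,s);K=im["K"];d=r@np.array([(uv[0]-K[0,2])/K[0,0],(uv[1]-K[1,2])/K[1,1],1]);return o+d*(z-o[2])/d[2]
# target orientation: tool x down, tool z along world dir zd
def goal(zd):
    x=np.array([0,0,-1.]);z=np.array([*zd,0.])/np.linalg.norm(zd);return Ro.from_matrix(np.stack([x,np.cross(z,x),z],1))
def delta(tip_or_grasp, zd=None, s=None):
    """grasp point target (world) -> total tool shift mm in current axes, turn deg"""
    s=s or arm.observe();r=R(s);g=goal(zd) if zd is not None else r
    tcp=np.array(tip_or_grasp)-g.apply([.159,0,0])
    return np.round(r.inv().apply(tcp-s["position"])*1000,1), np.round((r.inv()*g).as_rotvec(degrees=True),1)
E
python3 - <<'E'
from h import *
s=arm.observe();print(np.round(R(s).as_matrix(),3))
for c in ("scene","side"):
    im=dict(np.load(f"{c}0.npz"));p=cloud(im)
    near=np.hypot(p[...,0]-.557,p[...,1]+.173)
    m=(near<.03)&(p[...,2]>.1);q=p[m];print(c,"handle",m.sum(),np.nanmin(q,0),np.nanmax(q,0),np.nanmean(q,0))
    m=(near<.06)&(abs(p[...,2]-.08)<.004);q=p[m];print("standtop",q.min(0),q.max(0))
    m=(abs(p[...,2]-.11)<.005)&(abs(p[...,0]-.54)<.15)&(abs(p[...,1]-.16)<.15)
    q=p[m][:,:2].astype(np.float32)*1000;print("reader",cv2.minAreaRect(q),np.median(p[m][:,2]))
    hole=(np.hypot(p[...,0]-.585,p[...,1]-.213)<.02)
    g=cv2.cvtColor(im["frame"],cv2.COLOR_RGB2GRAY);d=hole&(g<90);v,u=np.nonzero(d)
    if len(u): print("hole px",len(u),u.mean(),v.mean(),onplane(im,(u.mean(),v.mean()),.11))
    print("px of hole est",proj(im,[.585,.213,.11]))
for zd in ((0,1),(0,-1),(1,0),(-1,0)):
    print(zd,delta([.557,-.173,.25],zd))
E
```

```text
[[ 0.     0.972  0.235]
 [-0.     0.235 -0.972]
 [-1.    -0.     0.   ]]Traceback (most recent call last):
  File "<stdin>", line 4, in <module>
  File "h.py", line 13, in cloud
    p=p@r.T+o;p[z==0]=np.nan;return p
      ~~~~~^~
ValueError: operands could not be broadcast together with shapes (420,560) (3,)
```

```bash
sed -i 's/np.array(im\["rotation"\])/Ro.from_rotvec(im["rotation"]).as_matrix()/' h.py
python3 - <<'E'
from h import *
for c in ("scene","side"):
    im=dict(np.load(f"{c}0.npz"));p=cloud(im)
    near=np.hypot(p[...,0]-.557,p[...,1]+.173)
    m=(near<.03)&(p[...,2]>.1);q=p[m];print(c,"handle",m.sum(),np.nanmin(q,0),np.nanmax(q,0),np.nanmean(q,0))
    m=(near<.06)&(abs(p[...,2]-.08)<.004);q=p[m];print("standtop",q.min(0),q.max(0))
    m=(abs(p[...,2]-.11)<.005)&(abs(p[...,0]-.54)<.15)&(abs(p[...,1]-.16)<.15)
    q=p[m][:,:2].astype(np.float32)*1000;print("reader",cv2.minAreaRect(q),np.median(p[m][:,2]))
    hole=(np.hypot(p[...,0]-.585,p[...,1]-.213)<.02)
    g=cv2.cvtColor(im["frame"],cv2.COLOR_RGB2GRAY);d=hole&(g<90);v,u=np.nonzero(d)
    if len(u): print("hole px",len(u),u.mean(),v.mean(),onplane(im,(u.mean(),v.mean()),.11))
    print("px of hole est",proj(im,[.585,.213,.11]))
for zd in ((0,1),(0,-1),(1,0),(-1,0)):
    print(zd,delta([.557,-.173,.25],zd))
E
```

```text
scene handle 62 [ 0.54869636 -0.1825483   0.10105215] [ 0.56852626 -0.16404983  0.14407039] [ 0.56127744 -0.17138213  0.12559362]
standtop [ 0.51972366 -0.20832247  0.07603547] [ 0.59281678 -0.13834938  0.08391383]
reader ((544.6290893554688, 157.4727325439453), (204.230712890625, 160.88092041015625), 0.03880978375673294) 0.11023962625154815
hole px 10 359.5 236.8 [0.58621526 0.21398575 0.11      ]
px of hole est [[359.30610633 236.3154555 ]]
side handle 134 [ 0.55016658 -0.18311314  0.10096954] [ 0.56583043 -0.16634768  0.14226423] [ 0.5575612  -0.17856848  0.12359791]
standtop [ 0.52122389 -0.21188864  0.07612884] [ 0.59099404 -0.13927121  0.08398017]
reader ((545.0665893554688, 157.9437713623047), (167.68955993652344, 200.08709716796875), 89.8708724975586) 0.10910417829433883
hole px 8 283.625 169.625 [0.58612429 0.20862364 0.11      ]
px of hole est [[283.14265834 168.89570102]]
(0, 1) (array([  -4.3,  500.6, -325.7]), array([-166.4,   -0. ,    0. ]))
(0, -1) (array([  -4.3,  500.6, -325.7]), array([13.6,  0. ,  0. ]))
(1, 0) (array([  -4.3,  500.6, -325.7]), array([-76.4,   0. ,   0. ]))
(-1, 0) (array([  -4.3,  500.6, -325.7]), array([103.6,   0. ,  -0. ]))
```

Request:
{"op": "arm_command", "data": {"motion": [[91.8, 0, 0, 0, 7, 0, 0], [91.8, 0, 0, 0, 6.6, 0, 0], [91.8, 0, 38, -40, 0, 0, 0], [91.8, 0, 38, -40, 0, 0, 0], [91.8, 0, 38, -40, 0, 0, 0]]}}

```text
clock: 1.82
position: [0.2622, -0.4861, 0.4048]
ee_rot: [1.209, 1.209, -1.209]
force: [0.5, -0.1, 0.3]
width: 0.997
```

Request:
{"op": "arm_command", "data": {"motion": [[91.8, 0, 38, -40, 0, 0, 0], [91.8, 0, 38, -40, 0, 0, 0], [91.8, 0, 38, -40, 0, 0, 0], [91.8, 0, 38, -40, 0, 0, 0], [91.8, 0, 38, -40, 0, 0, 0]]}}

```text
clock: 2.45
position: [0.4521, -0.2859, 0.405]
ee_rot: [1.209, 1.209, -1.209]
force: [0.5, -1.5, 0.3]
width: 1.001
```

Request:
{"op": "arm_command", "data": {"motion": [[91.8, 0, 38, -40, 0, 0, 0], [91.8, 0, 38, -40, 0, 0, 0], [91.8, 0, 30, -32, 0, 0, 0], [91.8, 0, 0, 0, 0, 0, 0], [91.8, 0, 0, 0, 0, 0, 0]]}}

```text
clock: 3.08
position: [0.5567, -0.1758, 0.4046]
ee_rot: [1.208, 1.209, -1.21]
force: [-0.2, -0.8, -0.7]
width: 1.001
```

```bash
python3 - <<'E'
from h import *
s=arm.observe();im=get_image("wrist");p=cloud(im,s);print(s["position"],s["ee_rot"])
near=np.hypot(p[...,0]-.557,p[...,1]+.173)
for lo,hi in((.100,.136),(.137,.15)):
    m=(near<.03)&(p[...,2]>lo)&(p[...,2]<hi);q=p[m];print("handle",m.sum(),q.min(0),q.max(0),q.mean(0)) if m.any() else 0
m=(near<.06)&(abs(p[...,2]-.08)<.004)
print(cv2.minAreaRect(p[m][:,:2].astype(np.float32)*1000),p[m].min(0),p[m].max(0))
for t in ("pin_grip","stand_hole","pin_tip"): print(t,[(np.round(d["point"],3),round(d["p"],2)) for d in pinpoint("wrist",t)])
f=im["frame"][:,:,::-1].copy()
print(proj(im,[[.558,-.174,.14],[.558,-.174,.116]],s));cv2.imwrite("pics/w1.png",f)
E
```

```text
[ 0.55673349 -0.17578555  0.40455478] [ 1.20836458  1.20934013 -1.20982281]
handle 185 [ 0.55949727 -0.18212873  0.10001742] [ 0.56709002 -0.16606301  0.13596166] [ 0.5647197  -0.17435627  0.12013962]
handle 296 [ 0.55105897 -0.18157     0.13703156] [ 0.56656507 -0.16646333  0.1410954 ] [ 0.55901337 -0.1741449   0.13900575]
((556.5862426757812, -174.56686401367188), (60.591209411621094, 60.10673904418945), 14.26491641998291) [ 0.52094978 -0.21034914  0.07612843] [ 0.59307056 -0.13870884  0.08399655]
pin_grip [(array([ 0.559, -0.173,  0.114]), 0.69), (array([ 0.456, -0.162,  0.106]), 0.56), (array([ 0.66 , -0.187,  0.078]), 0.51)]
stand_hole [(array([ 0.515, -0.016,  0.078]), 0.8)]
pin_tip [(array([ 0.454, -0.165,  0.001]), 0.81)]
[[272.41814978 210.49547737]
 [272.74913996 202.54450371]]
```

View pics/w1.png

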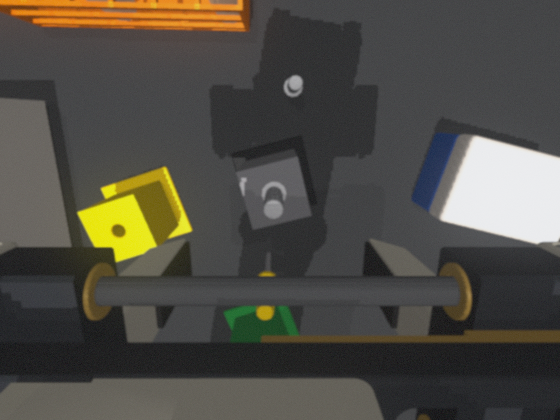

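The wrist view shows the handle at (273,205) in the grey stand, between the fingers. The measured axis is (0.558,-0.174) and the stand centre is (0.557,-0.175). Descending and gripping.

Request:
{"op": "arm_command", "data": {"motion": [[60, 45, 1, -1, 0, 0, 0], [60, 45, 0, 0, 0, 0, 0], [60, 25, 0, 0, 0, 0, 0], [60, 15, 0, 0, 0, 0, 0], [60, 0, 0, 0, 0, 0, 0]], "newtons": 40}}

```text
clock: 3.9
position: [0.5577, -0.1747, 0.2743]
ee_rot: [1.209, 1.21, -1.21]
force: [-0.5, -0.6, -0.5]
width: 0.656
```

Request:
{"op": "arm_command", "data": {"motion": [[0, 0, 0, 0, 0, 0, 0], [0, 0, 0, 0, 0, 0, 0], [0, 0, 0, 0, 0, 0, 0], [0, 0, 0, 0, 0, 0, 0], [0, 0, 0, 0, 0, 0, 0]], "newtons": 40}}

```text
clock: 4.53
position: [0.5581, -0.1742, 0.2748]
ee_rot: [1.209, 1.209, -1.209]
force: [1.3, -0.5, 1.2]
width: 0.168
```

Request:
{"op": "arm_command", "data": {"motion": [[0, -20, 0, 0, 0, 0, 0], [0, -40, 0, 0, 0, 0, 0], [0, -45, 0, 0, 0, 0, 0], [0, -45, 0, 0, 0, 0, 0], [0, 0, 0, 0, 0, 0, 0]]}}

```text
clock: 5.15
position: [0.5589, -0.1744, 0.4285]
ee_rot: [1.211, 1.203, -1.205]
force: [0.5, 0.8, -1.5]
width: 0.167
```

Request:
{"op": "arm_command", "data": {"motion": [[0, 0, 4, -40, 0, 0, 0], [0, 0, 4, -50, 0, 0, 0], [0, 0, 4, -50, 0, 0, 0], [0, 0, 4, -50, 0, 0, 0], [0, 0, 4, -50, 0, 0, 0]]}}

```text
clock: 5.78
position: [0.5777, 0.0672, 0.4236]
ee_rot: [1.208, 1.21, -1.21]
force: [0.6, -0.3, -1.1]
width: 0.163
```

Request:
{"op": "arm_command", "data": {"motion": [[0, 0, 4, -50, 0, 0, 0], [0, 0, 4, -50, 0, 0, 0], [0, 0, -1, -17, 0, 0, 0], [0, 0, 0, 0, 0, 0, 0], [0, 0, 0, 0, 0, 0, 0]]}}

```text
clock: 6.4
position: [0.5852, 0.1807, 0.4242]
ee_rot: [1.209, 1.207, -1.212]
force: [0.0, -0.2, -1.5]
width: 0.168
```

```bash
python3 - <<'E'
from h import *
out=[]
for c in ("scene","side","wrist"):
    s=arm.observe();im=get_image(c);np.savez(c+"1.npz",**im)
    if c=="scene":print(s["position"],s["ee_rot"],s["force"])
    g=s["position"]+R(s).apply([.159,0,0]);tip=g-[0,0,.1057]
    P=[tip,g,tip+[0,0,.06],[.585,.213,.11]];uv=proj(im,P,s);print(c,np.round(uv,1).tolist())
    for t in ("pin_tip","pin_grip","reader_hole"): print(t,[(np.round(d["point"],3),round(d["p"],2)) for d in pinpoint(c,t)][:3])
    a=uv.mean(0).astype(int);h=60 if c!="wrist" else 130
    y0=max(a[1]-h,0);x0=max(a[0]-h,0);f=im["frame"][y0:y0+2*h,x0:x0+2*h,::-1];print("crop",x0,y0,f.shape)
    k=np.array([380/f.shape[1],380/f.shape[0]]);f=cv2.resize(f,(380,380),interpolation=cv2.INTER_CUBIC);out.append(f)
cv2.imwrite("pics/c1.png",np.hstack(out[:2]));cv2.imwrite("pics/w2.png",im["frame"][:,:,::-1])
E
```

```text
[0.58523068 0.1806662  0.42423797] [ 1.20923303  1.20744902 -1.21177059] [ 0.02651535 -0.16714157 -1.50856367]
scene [[350.2, 222.6], [355.4, 199.9], [353.1, 210.2], [359.3, 236.3]]
pin_tip [(array([0.587, 0.18 , 0.161]), 0.65), (array([ 0.454, -0.165, -0.001]), 0.57), (array([ 0.654, -0.193,  0.001]), 0.56)]
pin_grip [(array([ 0.652, -0.189,  0.081]), 0.59), (array([0.586, 0.182, 0.264]), 0.43)]
reader_hole [(array([0.584, 0.214, 0.109]), 0.78)]
crop 294 157 (120, 120, 3)
side [[284.4, 158.7], [285.4, 123.0], [284.9, 138.9], [283.1, 168.9]]
pin_tip [(array([ 0.456, -0.163, -0.003]), 0.72), (array([0.584, 0.18 , 0.156]), 0.66), (array([ 0.654, -0.188,  0.   ]), 0.48)]
pin_grip [(array([ 0.654, -0.192,  0.078]), 0.59), (array([ 0.459, -0.165,  0.106]), 0.55), (array([0.586, 0.183, 0.266]), 0.44)]
reader_hole [(array([0.503, 0.399, 0.001]), 0.68), (array([0.582, 0.216, 0.11 ]), 0.59)]
crop 224 87 (120, 120, 3)
wrist [[274.9, 212.2], [273.7, 276.7], [274.4, 240.6], [242.3, 196.8]]
pin_tip [(array([0.584, 0.183, 0.16 ]), 0.56)]
pin_grip [(array([0.589, 0.18 , 0.262]), 0.61), (array([0.587, 0.212, 0.112]), 0.51)]
reader_hole [(array([0.586, 0.213, 0.111]), 0.69)]
crop 136 101 (260, 260, 3)
```

View pics/c1.png

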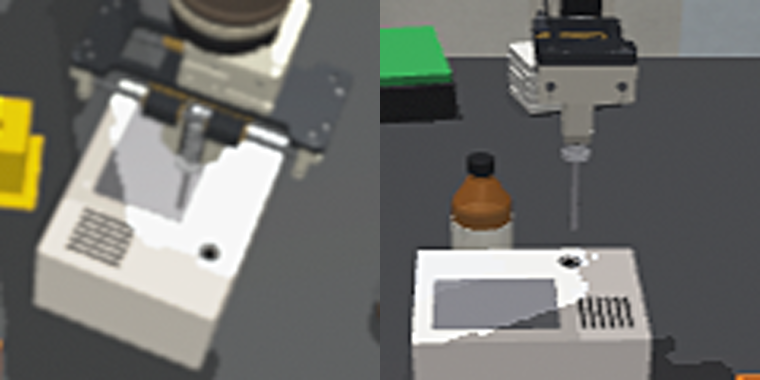

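View pics/w2.png

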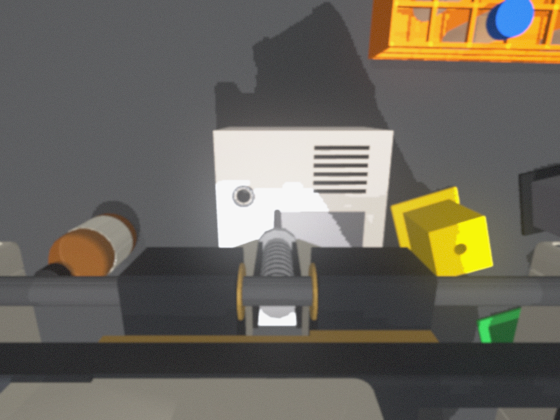

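Hole at wrist (243,196) matches my prediction (242,197). The pin hangs straight, with its tip at wrist (277,212) against a predicted (275,212). I'll move over the hole with the tip about 8 mm above the top and check again.

Request:
{"op": "arm_command", "data": {"motion": [[0, 0, 0, -16, 0, 0, 0], [0, 0, 0, -16, 0, 0, 0], [0, 25, 0, 0, 0, 0, 0], [0, 16, 0, 0, 0, 0, 0], [0, 0, 0, 0, 0, 0, 0]]}}

```text
clock: 7.62
position: [0.5845, 0.215, 0.3823]
ee_rot: [1.206, 1.211, -1.211]
force: [-0.0, -0.5, -0.4]
width: 0.169
```

```bash
python3 - <<'E'
from h import *
out=[]
for c in ("scene","side","wrist"):
    s=arm.observe();im=get_image(c);np.savez(c+"2.npz",**im)
    if c=="scene":print(s["position"],s["ee_rot"],s["force"])
    g=s["position"]+R(s).apply([.159,0,0]);tip=g-[0,0,.1057]
    P=[tip,[.585,.213,.11],[.595,.213,.11],[.585,.223,.11]];uv=proj(im,P,s);print(c,np.round(uv,1).tolist())
    a=uv[0].astype(int);h=24 if c!="wrist" else 50
    f=im["frame"][a[1]-h:a[1]+h,a[0]-h:a[0]+h,::-1];print("crop",a-h)
    out.append(cv2.resize(f,(384,384),interpolation=cv2.INTER_CUBIC))
    for t in ("pin_tip","reader_hole"): print(t,[(np.round(d["point"],3),round(d["p"],2)) for d in pinpoint(c,t)][:3])
cv2.imwrite("pics/c2.png",cv2.resize(np.hstack(out),(798,266),interpolation=cv2.INTER_AREA))
E
```

```text
[0.58452446 0.21501313 0.38225922] [ 1.20647901  1.2107654  -1.21111941] [-0.03929857 -0.45460015 -0.36161332]
scene [[360.4, 234.9], [359.3, 236.3], [358.1, 239.2], [362.8, 237.7]]
crop [336 210]
pin_tip [(array([ 0.456, -0.164,  0.002]), 0.7), (array([0.587, 0.218, 0.118]), 0.59), (array([ 0.654, -0.192,  0.004]), 0.38)]
reader_hole [(array([0.586, 0.213, 0.109]), 0.64)]
side [[283.3, 165.6], [283.1, 168.9], [286.5, 168.9], [282.9, 167.2]]
crop [259 141]
pin_tip [(array([ 0.452, -0.163, -0.003]), 0.71), (array([0.586, 0.214, 0.116]), 0.52), (array([ 0.655, -0.188,  0.003]), 0.43)]
reader_hole [(array([0.581, 0.217, 0.111]), 0.96)]
wrist [[274.9, 212.3], [277.2, 209.3], [277.2, 197.4], [265.0, 209.2]]
crop [224 162]
pin_tip [(array([0.584, 0.215, 0.119]), 0.61)]
reader_hole [(array([0.585, 0.213, 0.109]), 0.91)]
```

View pics/c2.png

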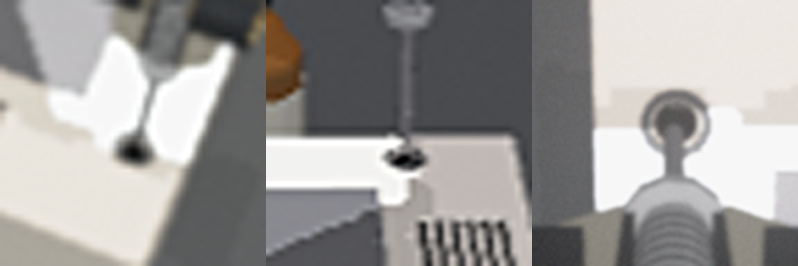

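Request:
{"op": "arm_command", "data": {"motion": [[0, 0, 0, 1, 0, 0, 0], [0, 6, 0, 0, 0, 0, 0], [0, 5, 0, 0, 0, 0, 0], [0, 4, 0, 0, 0, 0, 0], [0, 0, 0, 0, 0, 0, 0]]}}

```text
clock: 8.7
position: [0.5848, 0.2137, 0.3681]
ee_rot: [1.208, 1.21, -1.21]
force: [0.4, 0.1, -0.7]
width: 0.17
```

Request:
{"op": "arm_command", "data": {"motion": [[0, 8, 0, 0, 0, 0, 0], [0, 8, 0, 0, 0, 0, 0], [0, 5, 0, 0, 0, 0, 0], [0, 0, 0, 0, 0, 0, 0]]}}

```text
clock: 9.2
position: [0.5849, 0.2137, 0.3474]
ee_rot: [1.209, 1.21, -1.209]
force: [-0.1, -0.4, -0.2]
width: 0.167
```

Request:
{"op": "arm_command", "data": {"motion": [[0, 3, 0, 0, 0, 0, 0], [0, 3, 0, 0, 0, 0, 0], [0, 1.5, 0, 0, 0, 0, 0], [0, 0, 0, 0, 0, 0, 0], [0, 0, 0, 0, 0, 0, 0]]}}

```text
clock: 9.82
position: [0.585, 0.2138, 0.3405]
ee_rot: [1.209, 1.209, -1.209]
force: [-1.0, -0.5, 4.6]
width: 0.169
```

```bash
python3 - <<'E'
from h import *
s=arm.observe();print(s["position"],s["force"])
for c in("scene","side"):
    im=get_image(c);p=cloud(im)
    m=(p[...,2]>.01)&(p[...,2]<.07)&(abs(p[...,1]-.158)<.05)&(p[...,0]>.3)&(p[...,0]<.5)
    print(c,m.sum(),np.nanpercentile(p[m],5,axis=0) if m.any() else "")
    print([(np.round(d["point"],3),round(d["p"],2)) for d in pinpoint(c,"tray_front")])
    np.savez(c+"3.npz",**im)
E
```

```text
[0.5850088  0.21375034 0.34045053] [-0.97653211 -0.53078922  4.62386367]
scene 0 
[]
side 344 [0.39863457 0.11058602 0.02282853]
[(array([0.396, 0.156, 0.034]), 0.96)]
```

The catch has let go and the tray is sliding, about 49 mm out so far. I'll wait for the full travel before withdrawing.

Request:
{"op": "arm_command", "data": {"motion": [[0, 0, 0, 0, 0, 0, 0], [0, 0, 0, 0, 0, 0, 0], [0, 0, 0, 0, 0, 0, 0], [0, 0, 0, 0, 0, 0, 0], [0, 0, 0, 0, 0, 0, 0]]}}

```text
clock: 10.65
position: [0.585, 0.2137, 0.3402]
ee_rot: [1.209, 1.209, -1.209]
force: [-0.4, -0.4, 4.6]
width: 0.169
```

Request:
{"op": "arm_command", "data": {"motion": [[0, 0, 0, 0, 0, 0, 0], [0, 0, 0, 0, 0, 0, 0], [0, 0, 0, 0, 0, 0, 0], [0, 0, 0, 0, 0, 0, 0], [0, 0, 0, 0, 0, 0, 0]]}}

```text
clock: 11.28
position: [0.5849, 0.2137, 0.3402]
ee_rot: [1.209, 1.209, -1.209]
force: [-0.7, -0.4, 4.1]
width: 0.165
```

```bash
python3 - <<'E'
from h import *
s=arm.observe();print(s["position"],s["force"])
for c in("scene","side"):
    im=get_image(c);p=cloud(im)
    print(c,[(np.round(d["point"],3),round(d["p"],2)) for d in pinpoint(c,"tray_front")])
E
```

```text
[0.58492199 0.21372764 0.34020077] [-0.69744479 -0.41602163  4.10514913]
scene [(array([ 0.556, -0.176,  0.079]), 0.58), (array([0.353, 0.158, 0.033]), 0.46), (array([ 0.77 , -0.036,  0.   ]), 0.26)]
side [(array([0.357, 0.159, 0.032]), 0.64)]
```

Request:
{"op": "arm_command", "data": {"motion": [[0, -10, 0, 0, 0, 0, 0], [0, -25, 0, 0, 0, 0, 0], [0, -25, 0, 0, 0, 0, 0], [0, -25, 0, 0, 0, 0, 0], [0, 0, 0, 0, 0, 0, 0]]}}

```text
clock: 12.1
position: [0.5851, 0.2139, 0.4271]
ee_rot: [1.211, 1.208, -1.206]
force: [-0.5, -0.2, -1.2]
width: 0.168
```

Request:
{"op": "arm_command", "data": {"motion": [[0, 0, -3, 40, 0, 0, 0], [0, 0, -4, 50, 0, 0, 0], [0, 0, -4, 50, 0, 0, 0], [0, 0, -4, 50, 0, 0, 0], [0, 0, -4, 50, 0, 0, 0]]}}

```text
clock: 12.72
position: [0.5652, -0.028, 0.424]
ee_rot: [1.208, 1.211, -1.211]
force: [0.6, -0.0, -0.4]
width: 0.169
```

Request:
{"op": "arm_command", "data": {"motion": [[0, 0, -4, 50, 0, 0, 0], [0, 0, -4, 50, 0, 0, 0], [0, 0, 0, 35, 0, 0, 0], [0, 0, 0, 13, 0, 0, 0], [0, 0, 0, 0, 0, 0, 0]]}}

```text
clock: 13.35
position: [0.5579, -0.1743, 0.4244]
ee_rot: [1.209, 1.21, -1.21]
force: [-0.0, 0.2, -0.3]
width: 0.169
```

Descending so the tip is about 8 mm above the stand, then checking alignment.

Request:
{"op": "arm_command", "data": {"motion": [[0, 30, 0, 0, 0, 0, 0], [0, 30, 0, 0, 0, 0, 0], [0, 12, 0, 0, 0, 0, 0], [0, 0, 0, 0, 0, 0, 0], [0, 0, 0, 0, 0, 0, 0]]}}

```text
clock: 13.98
position: [0.5586, -0.1738, 0.3543]
ee_rot: [1.209, 1.208, -1.207]
force: [0.5, -0.0, -0.1]
width: 0.164
```

```bash
python3 - <<'E'
from h import *
out=[]
for c in ("scene","side","wrist"):
    s=arm.observe();im=get_image(c)
    if c=="scene":print(s["position"],s["ee_rot"],s["force"])
    g=s["position"]+R(s).apply([.159,0,0]);tip=g-[0,0,.1057]
    P=[tip,[.5566,-.1746,.08],[.5666,-.1746,.08],[.5566,-.1646,.08]];uv=proj(im,P,s);print(c,np.round(uv,1).tolist())
    a=uv[0].astype(int);h=24 if c!="wrist" else 50
    f=im["frame"][a[1]-h:a[1]+h,a[0]-h:a[0]+h,::-1];print("crop",a-h)
    out.append(cv2.resize(f,(384,384),interpolation=cv2.INTER_CUBIC))
    for t in ("pin_tip","stand_hole"): print(t,[(np.round(d["point"],3),round(d["p"],2)) for d in pinpoint(c,t)][:3])
cv2.imwrite("pics/c3.png",cv2.resize(np.hstack(out),(798,266),interpolation=cv2.INTER_AREA))
E
```

```text
[ 0.55859523 -0.1738174   0.35434594] [ 1.20908485  1.20833275 -1.20733323] [ 0.50569612 -0.04780921 -0.10537404]
scene [[239.2, 186.0], [239.6, 187.3], [238.1, 189.7], [242.5, 188.4]]
crop [215 162]
pin_tip [(array([ 0.455, -0.164,  0.002]), 0.57), (array([ 0.657, -0.196,  0.001]), 0.53), (array([ 0.559, -0.171,  0.091]), 0.38)]
stand_hole [(array([ 0.517, -0.016,  0.076]), 0.83), (array([ 0.555, -0.174,  0.079]), 0.72), (array([ 0.347, -0.156,  0.083]), 0.55)]
side [[282.5, 265.0], [281.5, 268.4], [286.0, 268.2], [281.2, 265.2]]
crop [258 240]
pin_tip [(array([ 0.656, -0.189,  0.002]), 0.71), (array([ 0.556, -0.174,  0.089]), 0.53), (array([ 0.453, -0.164, -0.002]), 0.52)]
stand_hole [(array([ 0.351, -0.156,  0.08 ]), 0.92), (array([ 0.554, -0.175,  0.074]), 0.86), (array([ 0.516, -0.021,  0.081]), 0.81)]
wrist [[274.8, 212.3], [275.1, 211.1], [275.1, 199.2], [262.9, 211.1]]
crop [224 162]
pin_tip [(array([ 0.559, -0.173,  0.09 ]), 0.89), (array([ 0.562, -0.178,  0.195]), 0.74)]
stand_hole [(array([ 0.558, -0.175,  0.076]), 0.81), (array([ 0.519, -0.015,  0.082]), 0.65)]
```

View pics/c3.png

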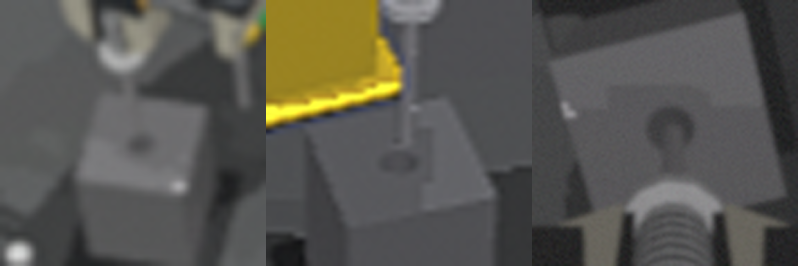

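The side crop puts the tip about 3 mm to +x of the hole centre (407 against 399). The wrist crop gives about 2.5 mm in x, with the hole about 1 mm to +y. I'll shift x by -2 and y by +1, then enter gently.

Request:
{"op": "arm_command", "data": {"motion": [[0, 0, -2, -1, 0, 0, 0], [0, 0, 0, 0, 0, 0, 0], [0, 6, 0, 0, 0, 0, 0], [0, 8, 0, 0, 0, 0, 0], [0, 0, 0, 0, 0, 0, 0]]}}

```text
clock: 15.05
position: [0.5557, -0.1732, 0.3382]
ee_rot: [1.208, 1.211, -1.21]
force: [-0.1, 0.1, -0.1]
width: 0.167
```

Request:
{"op": "arm_command", "data": {"motion": [[0, 15, 0, 0, 0, 0, 0], [0, 20, 0, 0, 0, 0, 0], [0, 15, 0, 0, 0, 0, 0], [0, 10, 0, 0, 0, 0, 0], [0, 0, 0, 0, 0, 0, 0]]}}

```text
clock: 15.68
position: [0.5559, -0.1732, 0.2784]
ee_rot: [1.208, 1.211, -1.21]
force: [-0.9, 0.9, -0.9]
width: 0.166
```

Request:
{"op": "arm_command", "data": {"motion": [[0, 1.5, 0, 0, 0, 0, 0], [0, 1, 0, 0, 0, 0, 0], [0, 0, 0, 0, 0, 0, 0]]}}

```text
clock: 16.05
position: [0.5561, -0.1733, 0.277]
ee_rot: [1.209, 1.209, -1.209]
force: [0.6, -0.7, -0.5]
width: 0.169
```

Request:
{"op": "arm_command", "data": {"motion": [[0, 1, 0, 0, 0, 0, 0], [0, 1, 0, 0, 0, 0, 0], [0, 0, 0, 0, 0, 0, 0]]}}

```text
clock: 16.42
position: [0.5561, -0.1733, 0.2749]
ee_rot: [1.209, 1.209, -1.209]
force: [-0.1, 0.8, 0.9]
width: 0.168
```

Request:
{"op": "arm_command", "data": {"motion": [[24, 0, 0, 0, 0, 0, 0], [36, 0, 0, 0, 0, 0, 0], [50, 0, 0, 0, 0, 0, 0], [60, 0, 0, 0, 0, 0, 0], [60, 0, 0, 0, 0, 0, 0]]}}

```text
clock: 17.05
position: [0.5561, -0.1733, 0.2747]
ee_rot: [1.209, 1.209, -1.209]
force: [0.3, -0.7, -0.6]
width: 0.633
```

Request:
{"op": "arm_command", "data": {"motion": [[60, -15, 0, 0, 0, 0, 0], [60, -35, 0, 0, 0, 0, 0], [60, -45, 0, 0, 0, 0, 0], [60, -45, 0, 0, 0, 0, 0], [60, 0, 0, 0, 0, 0, 0]]}}

```text
clock: 17.68
position: [0.5569, -0.1733, 0.4198]
ee_rot: [1.211, 1.202, -1.204]
force: [0.9, 0.6, -0.8]
width: 0.65
```

```bash
python3 - <<'E'
from h import *
out=[]
for c in ("scene","side","wrist"):
    s=arm.observe();im=get_image(c);p=cloud(im,s)
    if c=="scene":print(s["position"],s["force"],s["width"])
    near=np.hypot(p[...,0]-.557,p[...,1]+.174)
    m=(near<.02)&(p[...,2]>.125)&(p[...,2]<.16);q=p[m]
    print(c,m.sum(),np.nanmean(q,0),"top",np.nanpercentile(q[:,2],95))
    for t in ("pin_grip","tray_front","bottle","tip_box","tube_rack"): print(t,[(np.round(d["point"],3),round(d["p"],2)) for d in pinpoint(c,t)][:3])
    if c!="wrist":
        a=proj(im,[.5,-.02,.09],s)[0].astype(int);h=95
        y0,x0=max(a[1]-h,0),max(a[0]-h,0);out.append(cv2.resize(im["frame"][y0:y0+2*h,x0:x0+2*h,::-1],(399,399),interpolation=cv2.INTER_CUBIC))
cv2.imwrite("pics/end.png",np.hstack(out))
E
```

```text
[ 0.55692329 -0.17334707  0.41980251] [ 0.91645291  0.61778642 -0.82815756] 0.6503968020938109
scene 32 [ 0.55829833 -0.17244777  0.1367103 ] top 0.14349601767628045
pin_grip [(array([ 0.458, -0.164,  0.104]), 0.67), (array([ 0.557, -0.177,  0.113]), 0.48), (array([ 0.655, -0.188,  0.082]), 0.39)]
tray_front []
bottle [(array([0.502, 0.404, 0.002]), 0.71)]
tip_box [(array([ 0.561, -0.412, -0.001]), 0.87)]
tube_rack [(array([ 0.774, -0.036, -0.   ]), 0.79), (array([0.543, 0.155, 0.003]), 0.58)]
side 70 [ 0.5555465  -0.17804069  0.13472031] top 0.14013036437824228
pin_grip [(array([ 0.556, -0.169,  0.116]), 0.75), (array([ 0.457, -0.165,  0.108]), 0.73), (array([ 0.656, -0.188,  0.075]), 0.42)]
tray_front [(array([0.357, 0.154, 0.036]), 0.65)]
bottle [(array([ 0.504,  0.397, -0.001]), 0.81)]
tip_box [(array([ 0.558, -0.409,  0.002]), 0.7)]
tube_rack [(array([ 0.77 , -0.035,  0.001]), 0.56)]
wrist 348 [ 0.5581544  -0.17453918  0.13743683] top 0.14005279856479444
pin_grip [(array([ 0.558, -0.176,  0.114]), 0.74), (array([ 0.659, -0.191,  0.078]), 0.54), (array([ 0.558, -0.407, -0.   ]), 0.41)]
tray_front []
bottle []
tip_box [(array([ 0.558, -0.411,  0.004]), 0.73)]
tube_rack [(array([ 0.547,  0.159, -0.002]), 0.53)]
```

View pics/end.png

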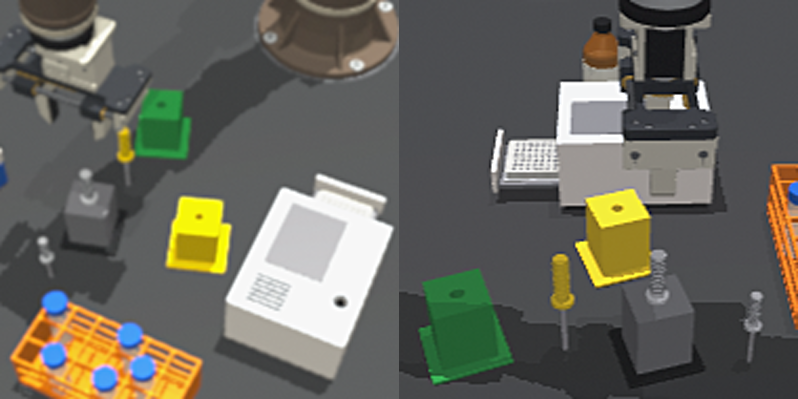

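The view shows the pin upright in the grey stand, with its top at z 0.140 (home). The tray is out, the bystanders haven't moved and the gripper is clear.

```bash
python3 -c "
from cell import arm
print(arm.sign_off())"
```

```text
the job is handed in; nothing more can be done
None
```

The release pin opened the tray and is back in its stand. I handed the job in at about 18 s of the 54 s limit; sign-off gave no verdict.

I gripped the pin in the grey stand and pushed it through the reader's hole onto the catch, where the upward reaction was about 4.6 N. I waited for the tray to slide out, then lowered the pin back into the stand, released it and moved the arm clear.

Last checks:
- **Tray:** its front is at x ≈ 0.357 (side view), against 0.445 when shut. That is about 88 mm out, read by a detector good to about 4 mm. The last scene and wrist pictures did not report the tray front.
- **Pin:** its top is at z ≈ 0.140, which is the height it has when fully home. The scene camera read 0.1435, about 3 mm higher. The pin looks upright, but I judged that by eye and did not measure the tilt.
- **Bystanders:** the bottle, tip box and tube rack are all within about 5 mm of where they started, which is close to the detection noise.
- **Robot:** the gripper is open about 145 mm above the pin's grip height, with no sign of contact.

The views disagreed by 1 to 3 mm on how the pin lined up with the two holes, so I made small corrections before each insertion. Both insertions went in without noticeable contact force.

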